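# Hand-turn the tablet press past compression and take out its feed hopper

### The arm

A 7-joint arm with a two-finger parallel gripper is mounted at the origin on a cart in front of the work surface, level with it; the furniture and walls round the work are solid. World frame = base frame: x ahead of the robot, y to its left, z up, the work surface at z = 0. Lengths are in mm, angles in rad, forces in N, time in s.
With the tool pointing down it reaches from about 425 to 875 mm from the base axis. Payload 4.7 kg.
Tool frame: the origin (TCP) lies at the centre of the arm's flange, where the gripper is bolted on; the fingertips stand bot.tips_ahead ahead of it and the grasp point (between the pads) lies 164 mm ahead of it (bot.tips_ahead is the distance from the TCP to the fingertips, in mm); z points along the fingers, y is the line along which they close (so a half turn about z gives the same grasp; the last joint's range is limited). The gripper opens to 87 mm and grips with 3 to 60 N. Pads are 19 mm wide; open, the fingers measure 117 mm over their backs; the gripper's body (75 mm by 190 mm) begins 51 mm behind the grasp point.
Start: joints at [1.25, 0.321, -0.07, 1.45, 0.023, 1.371, -0.057], TCP at [213.561, -613.921, 404.787] pointing down, gripper open.
Joint ranges: [-2.86, 2.86], [-0.3, 2.09], [-1.38, 1.24], [0.06, 2.45], [-1.56, 4.7], [0.09, 2.05], [-2.69, 2.69]. Speed limits (rad/s): [2.57, 2.57, 3.14, 3.14, 3.14, 3.14, 3.14].

### API

Orientations are given as a 3x3 rotation matrix whose columns are the frame's x, y, z axes.
In Python, from workcell import bot gives the robot as it stands.
- The arm moves only by the tool send_rows, never from a script. Its argument "commands" is text: rows parted by semicolons, each of 7 numbers parted by spaces: the shift along the tool's x, y, z in units of 0.025 m (1.0 is 0.025 m), then the turn, a rotation vector about the tool's x, y, z in units of 0.15 rad (1.0 is 0.15 rad), then the opening, from 0 (shut) to 1 (fully open). In form: dx dy dz rx ry rz grip; .... A call has exactly 10 rows; each row shifts and turns the commanded pose from where the row before left it, along the tool's axes as they then stand; what a row does not reach is not made up. A row lasts 1/8 s, in which the tool goes at most 62.5 mm and 10.7 degrees, less where a joint would pass 70% of its speed; a pose out of reach is approached as far as the arm can. A call with a number of a shift or a turn outside -1 to 1 is refused whole. A call with a gripper value outside its range is refused whole. The fingers move at their own pace and stop on an object; the grip force is fixed at half the most. Time passes only in rows, so rows that do not move let the fingers close, or fill a call up. It gives the time, the measured TCP pose, the force, the opening and the grip force at its end, in the units of the state.
- bot.state(): the state, without advancing time (a new reading comes with each control period).
- bot.camera(name): name is "scene" or "side" or "wrist"; returns a dict with "image" (400x640x3 uint8, blue, green, red), "z_map" (400x640 float32, mm along the optical axis (not along the pixel's ray), 0 where there is no reading), "camera_matrix" (3x3 intrinsics, pixels), "extrinsics" (4x4, takes a point from camera to world coordinates). Camera axes: x right, y down, z forward; pixel columns grow to the right and rows downward; lengths in mm; the calibration is good to about 2 mm. A picture is of the moment at which its call begins.
- bot.close_job(): hands the job in; it is judged then, once.
The state is a dict: "t": time; "joint_pos": joint angles; "qd": joint speeds; "effort": joint torques, N m; "eef_pos": TCP position; "orientation": TCP orientation; "ft_force": force on the tool from outside, world axes, zero at the start; "moment": the same for the moment, N m; "opening": finger opening in mm; "grip_force": force on a finger pad.
Only numpy, scipy, OpenCV 4.12 (cv2) and the standard library are available. Lean on these libraries where they do the work, as an engineer would, in place of code of your own. Each camera call takes 0.05 s, during which the arm holds its last target. There are 200 camera calls.

### The job

The tablet press stopped part-way through a stroke and its feed hopper has to go for washing. Turn the flywheel by its handle, the top going away from you, until you feel the resistance peak and let go, stop just past full compression without letting it run on, and let go of the handle; then press down the sprung catch under the hopper's front edge so that the hopper pops up. Lift the hopper straight out and set it down gently, upright and flat on the floor of the aluminium tray next to the press, beside the scoop, leaving the wheel where you stopped it and the bottles, jars and other things alone.

Things in the scene. Friction and masses are not known exactly. Their poses are not given: they have to be found in the camera images.
- tablet_press: Small light-coloured cast single-punch tablet press, fixed, base 215 x 130 mm, 240 mm high. Origin: under the middle of its base, on the worktop; x to its back (away from the robot), y to its left (flywheel side), z up. Base top 50 mm up. Head: two cheeks, open at the front, front edge at x = -10 mm, y within +-46 mm. Flywheel shaft along y at x = 12 mm, z = 180 mm.
- flywheel: Dark spoked wheel on the press's left, 184 mm across, 22 mm thick; origin: its centre, on the shaft axis. Runs with its top going to +x (positive turn about the press's y). Drag about 6 N at the handle: it stays where it is let go. Push needed peaks at about 11 N some 22 degrees before full compression, is the plain drag again there, and only 1 to 2 N some 20 degrees past.
- crank_handle: Black round handle of the flywheel, 21 mm thick, 68 mm long along the press's y; origin: middle of the grip, 46 mm out from the wheel's face (press y = 147 mm), 80 mm from the shaft axis. Starts 25 to 72 degrees in front of the top. Turns freely on its pin: hold it across (along press x) from above. Its place does not tell the compression point: the wheel is clamped anyhow on the shaft.
- eccentric_mid (a point): Middle of the steel eccentric disc (44 mm wide, in the dark strap of the ram's rod) on the shaft between the head's cheeks, 16 mm off the shaft axis. Straight below the axis = full compression, the ram under it at its lowest. Before that it lies behind the axis (+x in the press's frame), past it in front (-x). Just past: 4 to 34 degrees past straight below (1 to 9 mm in front of the axis).
- hopper_catch (a joint): Sprung rocker catch under the front edge of the hopper's shoe, pivot 123 mm in front of the press's origin, 30 mm up. 0 at rest (its nose holds the shoe down), grows to 0.30 rad as the pad is pressed. Lets go at about 0.15 rad (pad 6 mm down); takes 3 to 6 N and springs back.
- catch_pad (a point): Top middle of the catch's dark steel thumb pad (30 mm wide, 25 mm free in front), 161 mm in front of the press's origin, 48 mm up at rest; 56 mm before the hopper's front wall. Press it straight down 8 to 11 mm with closed fingertips from above.
- feed_hopper: Loose, 0.16 kg: steel shoe 90 x 60 x 12 mm (x, y, z), tongue 6 mm longer at the back, with an open box 50 (x) by 46 mm (y), rim 70 mm up. Origin: middle of the underside; seated 80 mm in front of the press's origin, 50 mm up, axes as the press, between rails 16 mm high. Unlatched, its front edge springs up 15 mm (tilted 10 degrees, rear edge down) and it waits, loose. Take the box across y near the rim, lift straight up.
- alu_tray: Open aluminium washing-up tray, 135 x 195 x 48 mm outside (x, y, z), walls 3 mm, floor 2 mm thick; loose. Origin: middle of the underside. On the worktop to the right of the press, its long side (y) pointing to and from the robot, its x towards the press; the powder scoop lies in it along the long wall farther from the press (at x = -48 mm).
- powder_scoop: Steel powder scoop, 28 x 118 x 10 mm, lying in the tray along the long wall farther from the press (long axis along its own y); origin: middle of its underside. It stays there; do not set the hopper on it.
- weigh_boat: white square plastic weighing boat, 64 x 64 x 22 mm, on the worktop left of the press; origin under its middle. Leave it alone.
- amber_bottle: brown glass bottle, 54 mm wide, 120 mm tall, standing behind; origin under its middle. Leave it alone.
- ointment_jar: white ointment jar with lid, 58 mm wide, 40 mm tall, standing between press and tray, near the front edge; origin under its middle. Leave it alone.

How it is judged (in metres and radians):
On the way, in this order (a step that is already met when the one before it is completed fails the run):
1. the flywheel stands just past full compression (4 to 34 degrees) and its handle has been let go (x of eccentric_mid in the frame of tablet_press between 0.0031 and 0.0109 m and z of eccentric_mid in the frame of tablet_press below 0.168 m and contact force between the fingers and crank_handle below 0.5 N), for 0.3 s.
2. the catch is pressed and the hopper has popped up off its seat (value of joint hopper_catch above 0.08 rad and z of feed_hopper in the frame of tablet_press above 0.054 m), for 0.05 s.
3. the hopper is lifted clear above the press's guide rails (z of feed_hopper in the frame of tablet_press above 0.085 m), for 0.1 s.
At the end, for the whole second after the job is handed in: Hopper released, upright (0.08 rad), at rest flat on the tray floor (underside within 6 mm of the tray's), beside the scoop, middle inside the walls; tray level; eccentric still 4 to 34 degrees past full compression, handle released; catch sprung back (under 0.06 rad) (all of step 1 and value of joint hopper_catch below 0.06 rad and x of feed_hopper in the frame of alu_tray between -0.065 and 0.065 m and y of feed_hopper in the frame of alu_tray between -0.095 and 0.095 m and z of feed_hopper in the frame of alu_tray below 0.006 m and angle between feed_hopper's own z axis and vertical below 0.08 rad and linear speed of feed_hopper below 0.02 m/s and angle between alu_tray's own z axis and vertical below 0.05 rad and contact force between the fingers and feed_hopper below 0.3 N); the robot touches nothing.
It fails at once if the flywheel runs on more than 48 degrees past full compression (x of eccentric_mid in the frame of tablet_press below 0.0001 m).
It fails at once if the hopper is set down hard (over 60 N on the tray) (contact force between feed_hopper and alu_tray above 60 N).
It fails at once if a bystander (boat, bottle, jar) is moved over 3 cm, or the scoop over 5 cm (distance of any of weigh_boat, amber_bottle, ointment_jar from where it was at the start of the episode above 0.03 m or distance of powder_scoop from where it was at the start of the episode above 0.05 m).
It also fails if it takes over 64 s, if anything falls off the work surface, if the arm or the gripper's body presses on something with over 40 N, if the wrist force passes 120 N, or if a joint passes its speed limit or range.

## Working session

There is one attempt and no reset: what is moved stays moved. The work goes in short steps, Python scripts to look and compute and a tool call to move; the robot and the scene stay as the last step left them, time stands still between calls to the robot, and variables do not carry over. Pictures are saved under pics/ and viewed, at most 10 in all, crops included, and the job is handed in when it is done.

Besides the shell and the picture viewer there is one more tool, called as a command line: name --argument value ..., lists and objects as JSON in quotes. send_rows: Moves the arm, as the interface text tells. Its arguments: {"type":"object","properties":{"commands":{"type":"string"}},"required":["commands"]}

```bash
mkdir -p pics; ls; cat > h.py <<'E'
from workcell import bot
import numpy as np, cv2
def snap(n):
    c=bot.camera(n); return c
def xyz(c):
    z=c["z_map"]; K=np.array(c["camera_matrix"]); v,u=np.mgrid[0:z.shape[0],0:z.shape[1]]
    p=np.stack([(u-K[0,2])/K[0,0]*z,(v-K[1,2])/K[1,1]*z,z],-1)
    E=np.array(c["extrinsics"]); return p@E[:3,:3].T+E[:3,3]
E
python3 - <<'E'
from h import *
for n in ("scene","side"):
    c=snap(n); cv2.imwrite(f"pics/{n}0.png",c["image"]); np.savez(f"{n}0.npz",**{k:np.array(v) for k,v in c.items()})
    print(n,np.round(c["extrinsics"],3).tolist(),np.round(c["camera_matrix"],1).tolist())
print(bot.state(),bot.tips_ahead)
E
```

```text
pics
scene [[-0.868, -0.257, 0.425, 134.711], [-0.496, 0.49, -0.717, 534.233], [-0.024, -0.833, -0.553, 692.944], [0.0, 0.0, 0.0, 1.0]] [[431.3, 0.0, 324.9], [0.0, 431.3, 203.8], [0.0, 0.0, 1.0]]
side [[0.978, -0.138, 0.159, 395.463], [-0.211, -0.653, 0.728, -1077.513], [0.003, -0.745, -0.667, 938.176], [0.0, 0.0, 0.0, 1.0]] [[492.4, 0.0, 314.5], [0.0, 492.4, 197.7], [0.0, 0.0, 1.0]]
{'t': 0.1, 'joint_pos': array([ 1.25008174,  0.32171051, -0.07006334,  1.45155757,  0.0226244 ,
        1.37077391, -0.05689513]), 'qd': array([-0.00193728, -0.00186641,  0.00116209, -0.00439532,  0.00071289,
        0.00063905,  0.00114932]), 'effort': array([ 1.27294002e-04, -4.92570090e+01, -4.05418044e-01, -3.13400495e+01,
       -6.41066954e-02,  3.94306169e-02,  6.34714911e-05]), 'eef_pos': array([ 213.48024015, -613.74746996,  403.79308168]), 'orientation': array([[ 9.44465491e-01,  3.28609950e-01, -6.61499766e-04],
       [ 3.28610592e-01, -9.44464266e-01,  1.52614330e-03],
       [-1.23257016e-04, -1.65876551e-03, -9.99998617e-01]]), 'ft_force': array([-0.53170731,  0.73356776,  0.23137338]), 'moment': array([ 0.05446507, -0.01981611, -0.00856891]), 'grip_force': 0.0, 'opening': 86.99726925708428} 182.2
```

View pics/scene0.png

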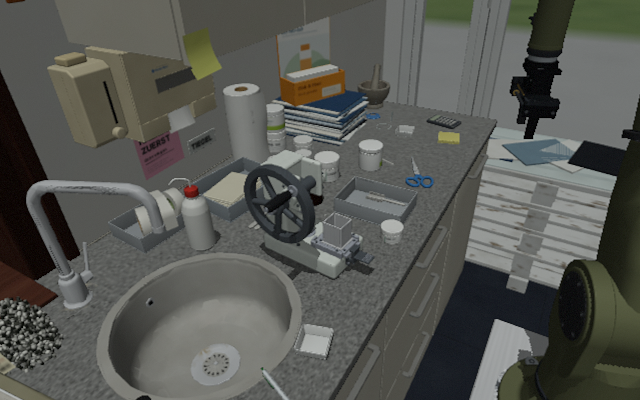

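View pics/side0.png

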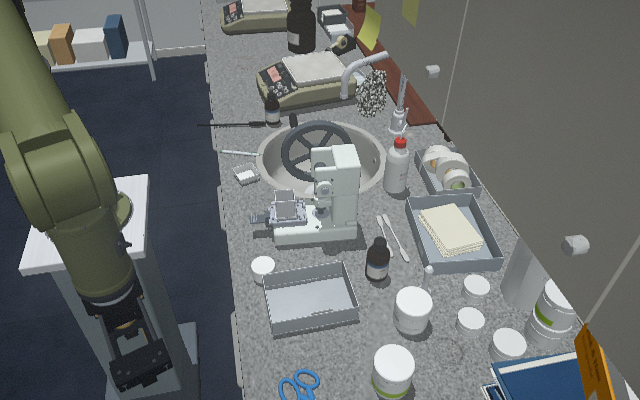

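The scene view shows the press at about (300,215), the wheel at (278,203) with its handle at (285,198), the hopper at (338,230), the tray at (375,198) and the jar at (391,232). The side view shows the head at (335,185), the hopper at (285,205), the tray at (310,297), the jar at (262,268) and the bottle at (377,258).

```bash
python3 - <<'E'
from h import *
cs={n:dict(np.load(n+"0.npz")) for n in("scene","side")}
for n,pts in (("scene",[(285,198),(278,203),(338,218),(372,263),(391,225),(375,198),(318,340),(345,182)]),("side",[(345,152),(285,195),(258,218),(310,297),(262,262),(377,243),(325,185),(290,238),(245,175)])):
    P=xyz(cs[n]); 
    for u,v in pts: print(n,(u,v),np.round(P[v,u],0))
# top-down map
s=1.0; X0,Y0=350,-450; W,H=500,760
img=np.zeros((2,W,H,3),np.uint8)
for i,n in enumerate(cs):
    P=xyz(cs[n]).reshape(-1,3); C=cs[n]["image"].reshape(-1,3); ok=cs[n]["z_map"].ravel()>0
    P=P[ok];C=C[ok]; o=np.argsort(P[:,2]);P=P[o];C=C[o]
    m=(P[:,2]>-30)&(P[:,2]<330);P=P[m];C=C[m]
    a=((X0+W-P[:,0])).astype(int); b=((Y0+H-P[:,1])).astype(int)
    for da in(0,1):
      for db in(0,1):
        k=(a+da>=0)&(a+da<W)&(b+db>=0)&(b+db<H); img[i,(a+da)[k],(b+db)[k]]=C[k]
cv2.imwrite("pics/top.png",img[1])
def crop(n,x0,y0,x1,y1,f): return cv2.resize(cs[n]["image"][y0:y1,x0:x1],None,fx=f,fy=f,interpolation=cv2.INTER_CUBIC)
a=crop("scene",230,140,430,290,4); cv2.imwrite("pics/cs.png",a)
E
```

```text
scene (285, 198) [559. -31. 243.]
scene (278, 203) [561. -11. 243.]
scene (338, 218) [ 526. -183.  111.]
scene (372, 263) [ 440. -194.    0.]
scene (391, 225) [ 440. -307.   39.]
scene (375, 198) [ 544. -441.   13.]
scene (318, 340) [437.  66.   4.]
scene (345, 182) [ 672. -499.    1.]
side (345, 152) [ 669. -166.  235.]
side (285, 195) [ 523. -140.  102.]
side (258, 218) [ 448. -155.   50.]
side (310, 297) [ 535. -392.    2.]
side (262, 262) [ 439. -296.   40.]
side (377, 243) [ 696. -364.  120.]
side (325, 185) [ 606. -228.  194.]
side (290, 238) [ 518. -228.   35.]
side (245, 175) [436.  86.   3.]
```

View pics/top.png

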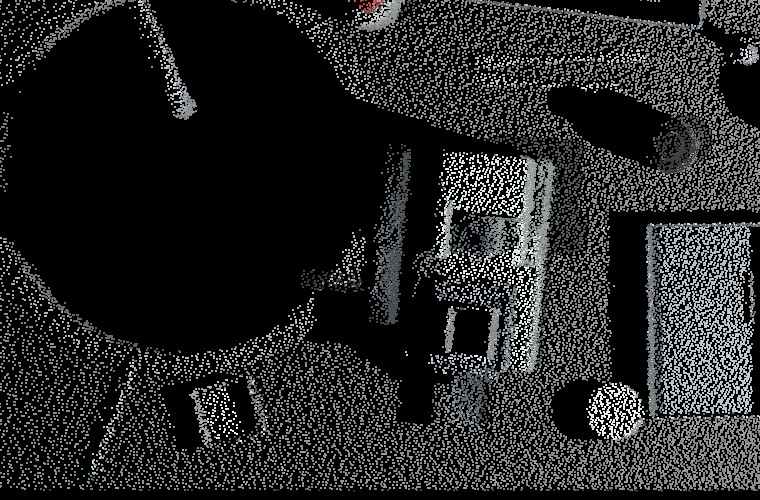

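View pics/cs.png

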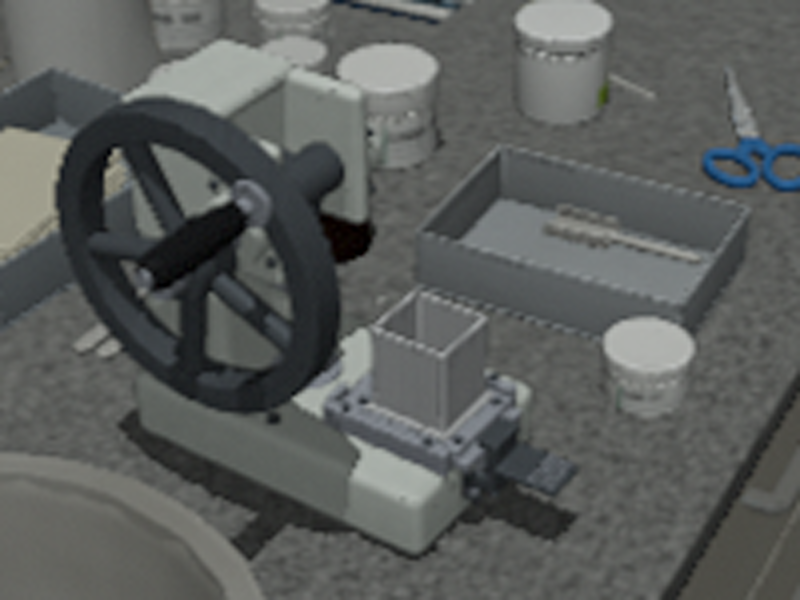

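The top-down map (X=850-row, Y=310-col) shows the press yawed by about -5°, the hopper rim at (472,330), the pad at (465,400), the tray wall at col 650 and the jar at (615,410). The scene crop shows the black handle running from (145,280) to (255,200), in front of the top.

```bash
python3 - <<'E'
from h import *
cs={n:dict(np.load(n+"0.npz")) for n in("scene","side")}
PS,PD=xyz(cs["scene"]),xyz(cs["side"])
def box(P,lo,hi):
    q=P.reshape(-1,3); return q[np.all((q>lo)&(q<hi),1)]
def rect(q): (c,s,a)=cv2.minAreaRect(q[:,:2].astype(np.float32)); return np.round(c,1),np.round(s,1),round(a,1)
for n,P in(("scene",PS),("side",PD)):
    print(n,"rim",rect(box(P,(480,-210,112),(570,-110,130))),np.round(box(P,(480,-210,112),(570,-110,130))[:,2].max(),1))
    q=box(P,(580,-260,225),(740,-110,250)); print(" headtop",rect(q),np.round(np.percentile(q[:,2],90),1))
    q=box(P,(425,-190,30),(462,-120,60)); print(" pad",rect(q) if len(q)>4 else 0,np.round(q.mean(0),1),np.round(q[:,2].max(),1))
    q=box(P,(420,-560,35),(650,-325,55)); print(" tray",rect(q),np.round(np.percentile(q[:,2],95),1))
    q=box(P,(400,-345,30),(480,-260,50)); print(" jar",rect(q))
    q=box(P,(470,-480,5),(610,-340,40)); print(" in-tray",np.round(np.percentile(q,[2,50,98],axis=0),0).tolist())
    # right base side
    q=box(P,(480,-260,10),(690,-200,45));
    if len(q)>10:
        vx,vy,x,y=cv2.fitLine(q[:,:2].astype(np.float32),cv2.DIST_HUBER,0,.01,.01).ravel(); print(" side",np.degrees(np.arctan2(vy,vx)),x,y,len(q))
# wheel face plane (scene, rim)
m=np.zeros(PS.shape[:2],bool); m[164:245,243:316]=1
q=PS[m]; q=q[(q[:,2]>85)&(q[:,2]<275)&(abs(q[:,1]+70)<40)]
best=None; rng=np.random.default_rng(0)
for _ in range(500):
    a=q[rng.choice(len(q),3,False)]; nn=np.cross(a[1]-a[0],a[2]-a[0]); nn/=np.linalg.norm(nn)+1e-9
    k=abs((q-a[0])@nn)<2
    if abs(nn[1])>.95 and (best is None or k.sum()>best.sum()): best=k
w=q[best]; c=w.mean(0); nn=np.linalg.svd(w-c)[2][2]; nn*=np.sign(nn[1]); print("wheel n",nn,c,"xminmax",np.percentile(w,[.5,99.5],axis=0).tolist(),len(w))
# handle: in front of face by >15
A=PS[164:245,243:316].reshape(-1,3); d=(A-c)@nn; h=A[(d>12)&(d<95)&(A[:,2]>150)&(A[:,2]<300)]; dh=(h-c)@nn
print("handle",len(h),np.round(h.mean(0),1),dh.min(),dh.max(),np.round(np.percentile(h,[1,50,99],axis=0),1).tolist())
H=h-np.outer(dh,nn); print(np.round(np.percentile(H,[2,50,98],axis=0),1).tolist())
E
```

```text
scene rim (array([ 518.3, -160.8]), array([49.4, 53.4]), 83.3) 124.5
 headtop (array([ 641.1, -173.5]), array([ 90.8, 109.2]), 85.4) 236.2
 pad (array([ 443.9, -154.3]), array([33.2, 36.2]), 88.3) [ 443.4 -152.8   49.1] 53.9
 tray (array([ 526.5, -402.1]), array([203.2, 154.5]), 0.6) 49.9
 jar (array([ 441.9, -313.3]), array([56.3, 79.9]), 16.9)
 in-tray [[473.0, -476.0, 5.0], [536.0, -468.0, 18.0], [607.0, -340.0, 39.0]]
side rim (array([ 518.4, -160.4]), array([51.7, 50. ]), 84.8) 125.2
 headtop (array([ 642.2, -173.4]), array([ 95.9, 108.9]), 84.1) 236.0
 pad (array([ 444.3, -154.6]), array([33.5, 36.2]), 87.4) [ 444.1 -155.8   49.2] 53.8
 tray (array([ 524.4, -400.6]), array([207.2, 152.3]), 0.5) 50.1
 jar (array([ 441.6, -314.3]), array([56.9, 76.4]), 17.1)
 in-tray [[472.0, -475.0, 5.0], [535.0, -439.0, 16.0], [606.0, -340.0, 39.0]]
 side -5.1989765 582.73254 -230.67847 770
wheel n [9.36666537e-02 9.95603589e-01 2.26665700e-04] [613.82396412 -69.30439003 186.36264527] xminmax [[528.1908117714054, -79.12729823797733, 92.76817744652638], [707.5275318985933, -60.31622987495731, 272.5095239436508]] 1223
handle 329 [568.1 -14.3 241.3] 12.002080338057116 83.51732591866407 [[557.6, -54.1, 174.3], [564.7, -12.9, 245.7], [620.3, 18.2, 251.6]]
[[554.6, -69.4, 177.0], [559.3, -64.2, 245.7], [614.4, -63.7, 251.2]]
```

```bash
cat >> h.py <<'E'
from scipy.spatial.transform import Rotation as Ro, Slerp
YAW=np.radians(-5.3); PX=np.array([np.cos(YAW),np.sin(YAW),0]); PY=np.array([-np.sin(YAW),np.cos(YAW),0]); PZ=np.array([0,0,1.])
O=np.array([598.2,-167.6,0.])
def press(x,y,z): return O+PX*x+PY*y+PZ*z
def toolR(y,t=0):
    """tool closing along y; tool z = down, tilted t (rad) towards PX"""
    z=np.sin(t)*PX-np.cos(t)*PZ; return np.stack([np.cross(y,z),y,z],1)
def rows(p1,R1,n,g,p0=None,R0=None):
    s=bot.state(); p0=s["eef_pos"] if p0 is None else p0; R0=np.array(s["orientation"]) if R0 is None else R0
    S=Slerp([0,1],Ro.from_matrix([R0,R1])); pp=p0;RR=R0;out=[]
    for i in range(1,n+1):
        p=p0+(p1-p0)*i/n; R=S(i/n).as_matrix()
        d=RR.T@(p-pp)/25; w=Ro.from_matrix(RR.T@R).as_rotvec()/.15
        d=np.round(d,2);w=np.round(w,3)
        out.append(" ".join("%g"%(v+0) for v in [*d,*w])+" %g"%g)
        pp=pp+RR@d*25; RR=RR@Ro.from_rotvec(w*.15).as_matrix()
    for i in range(0,n,10): print("; ".join(out[i:i+10]),"\n")
E
python3 - <<'E'
from h import *
h=press(12-53.5,150,239); print(h)
rows(h+[0,0,164+110],toolR(PX),30,1)
E
```

```text
[570.73301314 -14.40791589 239.        ]
0.71 -0.6 -0.14 0 0 -0.254 1; 0.74 -0.57 -0.15 -0.001 0 -0.254 1; 0.75 -0.54 -0.14 0 -0.001 -0.254 1; 0.78 -0.51 -0.15 0 0 -0.254 1; 0.79 -0.49 -0.14 -0.001 0 -0.255 1; 0.82 -0.45 -0.15 0 0 -0.254 1; 0.83 -0.42 -0.14 0 0 -0.254 1; 0.84 -0.39 -0.15 -0.001 -0.001 -0.254 1; 0.86 -0.36 -0.14 0 0 -0.254 1; 0.87 -0.32 -0.15 0 0 -0.254 1 

0.89 -0.29 -0.14 -0.001 0 -0.254 1; 0.89 -0.26 -0.15 0 0 -0.254 1; 0.91 -0.22 -0.14 0 0 -0.254 1; 0.91 -0.19 -0.15 -0.001 -0.001 -0.254 1; 0.91 -0.15 -0.15 0 0 -0.255 1; 0.93 -0.12 -0.14 -0.001 0 -0.254 1; 0.92 -0.08 -0.15 0 0 -0.254 1; 0.93 -0.05 -0.14 0 0 -0.254 1; 0.93 -0.01 -0.15 -0.001 -0.001 -0.254 1; 0.93 0.02 -0.14 0 0 -0.254 1 

0.93 0.06 -0.15 0 0 -0.254 1; 0.93 0.1 -0.14 -0.001 0 -0.254 1; 0.92 0.13 -0.15 0 0 -0.254 1; 0.91 0.16 -0.14 0 0 -0.254 1; 0.91 0.2 -0.15 -0.001 -0.001 -0.255 1; 0.9 0.24 -0.15 0 0 -0.254 1; 0.89 0.26 -0.14 0 0 -0.254 1; 0.88 0.31 -0.15 -0.001 0 -0.254 1; 0.87 0.33 -0.14 0 0 -0.254 1; 0.86 0.37 -0.15 0 -0.001 -0.254 1
```

send_rows --commands "0.71 -0.6 -0.2 0 0 -0.254 1; 0.74 -0.57 -0.2 0 0 -0.254 1; 0.75 -0.54 -0.2 0 0 -0.254 1; 0.78 -0.51 -0.2 0 0 -0.254 1; 0.79 -0.49 -0.2 0 0 -0.254 1; 0.82 -0.45 -0.2 0 0 -0.254 1; 0.83 -0.42 -0.2 0 0 -0.254 1; 0.84 -0.39 -0.2 0 0 -0.254 1; 0.86 -0.36 -0.2 0 0 -0.254 1; 0.87 -0.32 -0.2 0 0 -0.254 1"

```text
t: 1.35
eef_pos: [333.4, -412.8, 455.1]
orientation: [[0.753, 0.658, 0.0], [0.658, -0.753, -0.0], [-0.0, 0.0, -1.0]]
ft_force: [0.4, 0.1, -0.7]
opening: 86.9
grip_force: 0.0
```

send_rows --commands "0.89 -0.29 -0.15 0 0 -0.254 1; 0.89 -0.26 -0.15 0 0 -0.254 1; 0.91 -0.22 -0.15 0 0 -0.254 1; 0.91 -0.19 -0.15 0 0 -0.254 1; 0.91 -0.15 -0.15 0 0 -0.254 1; 0.93 -0.12 -0.15 0 0 -0.254 1; 0.92 -0.08 -0.15 0 0 -0.254 1; 0.93 -0.05 -0.15 0 0 -0.254 1; 0.93 -0.01 -0.15 0 0 -0.254 1; 0.93 0.02 -0.15 0 0 -0.254 1"

```text
t: 2.6
eef_pos: [452.4, -213.0, 492.5]
orientation: [[0.454, 0.891, 0.0], [0.891, -0.454, -0.0], [-0.0, 0.0, -1.0]]
ft_force: [0.7, -0.2, 0.3]
opening: 86.9
grip_force: 0.0
```

send_rows --commands "0.93 0.06 -0.1 0 0 -0.254 1; 0.93 0.1 -0.1 0 0 -0.254 1; 0.92 0.13 -0.1 0 0 -0.254 1; 0.91 0.16 -0.1 0 0 -0.254 1; 0.91 0.2 -0.1 0 0 -0.254 1; 0.9 0.24 -0.1 0 0 -0.254 1; 0.89 0.26 -0.1 0 0 -0.254 1; 0.88 0.31 -0.1 0 0 -0.254 1; 0.87 0.33 0 0 0 -0.254 1; 0.86 0.37 0 0 0 -0.254 1"

```text
t: 3.85
eef_pos: [571.7, -13.2, 512.1]
orientation: [[0.09, 0.996, -0.0], [0.996, -0.09, -0.0], [-0.0, -0.0, -1.0]]
ft_force: [-0.4, -0.9, -0.6]
opening: 87.0
grip_force: 0.0
```

```bash
python3 - <<'E'
from h import *
s=bot.state(); print(s["eef_pos"],s["joint_pos"],s["ft_force"])
c=snap("wrist"); cv2.imwrite("pics/w1.png",c["image"]); np.savez("w1.npz",**{k:np.array(v) for k,v in c.items()})
P=xyz(c).reshape(-1,3)
q=P[(P[:,2]>180)&(P[:,2]<265)]; loc=(q-O)@np.stack([PX,PY,PZ],1)
k=(loc[:,1]>116)&(loc[:,1]<176)&(abs(loc[:,0]+41)<35)
if k.sum(): print(k.sum(),np.round(np.percentile(loc[k],[1,50,99],axis=0),1))
rows(press(12-53.5,150,239+164),toolR(PX),10,1)
E
```

```text
[571.68393298 -13.18394344 512.12546107] [ 0.57738501  0.17724406 -0.69174675  1.45364873  0.1127603   1.55112158
 -0.19941928] [-0.37075941 -0.93198905 -0.59648224]
1849 [[-52.8 117.  241.1]
 [-42.7 148.5 247.6]
 [-33.4 175.4 250.2]]
-0.02 -0.01 0.44 0 -0.002 0.005 1; -0.02 0 0.43 0.001 -0.002 0.005 1; -0.02 -0.01 0.44 0 -0.002 0.005 1; -0.02 0 0.43 0 -0.002 0.005 1; -0.02 -0.01 0.44 0.001 -0.002 0.005 1; -0.02 0 0.43 0 -0.002 0.005 1; -0.02 -0.01 0.44 0 -0.002 0.005 1; -0.02 0 0.43 0 -0.002 0.005 1; -0.02 -0.01 0.44 0.001 -0.002 0.005 1; -0.01 0 0.43 0 -0.002 0.005 1
```

View pics/w1.png

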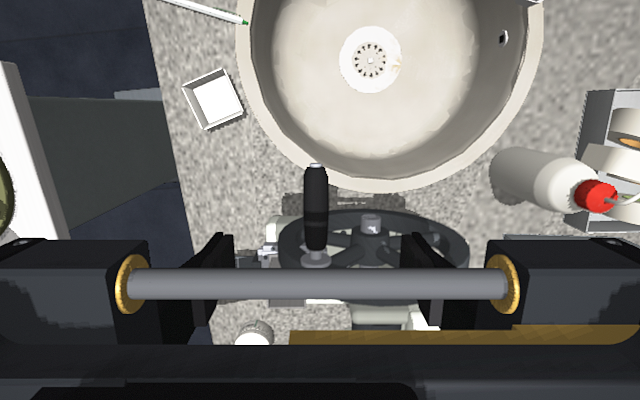

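The wrist view shows the black handle at (316,207), centred between the open fingers, with the wheel below it. Its measured axis is at press x=-42.5, z=239, about 42.5° in front of the top.

send_rows --commands "-0.02 -0.01 0.62 0 0 0 1; -0.02 -0.01 0.62 0 0 0 1; -0.02 -0.01 0.62 0 0 0 1; -0.02 -0.01 0.62 0 0 0 1; -0.02 -0.02 0.62 0 0 0 1; -0.02 -0.02 0.62 0 0 0 1; 0 0 0.62 0 0 0 0.6; 0 0 0 0 0 0 0; 0 0 0 0 0 0 0; 0 0 0 0 0 0 0"

```text
t: 5.15
eef_pos: [568.9, -17.1, 404.4]
orientation: [[0.093, 0.996, 0.001], [0.996, -0.093, -0.0], [-0.0, 0.001, -1.0]]
ft_force: [1.1, 0.8, -1.1]
opening: 54.9
grip_force: 0.0
```

```bash
cat >> h.py <<'E'
def arc(p0,th0,th1,n,R=80.,g=0):
    """rows along the handle circle from angle th0 to th1 (deg past top), assuming tool = toolR(PX)"""
    RR=np.array(bot.state()["orientation"]); t=np.radians(np.linspace(th0,th1,n+1))
    q=R*(np.outer(np.sin(t),PX)+np.outer(np.cos(t),PZ)); d=np.diff(q,axis=0)@RR/25
    c=np.cumsum(d,0); r=np.diff(np.round(c,2),axis=0,prepend=[[0,0,0]])
    out=["%.2f %.2f %.2f 0 0 0 %g"%(*v,g) for v in r]
    for i in range(0,n,10): print(round(th0+(th1-th0)*min(i+10,n)/n,1),"; ".join(out[i:i+10]))
def ang(p):
    l=(np.array(p)-O); return np.degrees(np.arctan2(l@PX-12,l[2]-164-180)),np.hypot(l@PX-12,l[2]-344)
E
python3 - <<'E'
from h import *
s=bot.state(); print(s["eef_pos"],s["ft_force"],s["opening"],s["grip_force"],ang(s["eef_pos"]))
arc(s["eef_pos"],-43,77,120)
E
```

```text
[568.88877049 -17.13892857 404.44493356] [ 1.088427    0.83808869 -1.1149472 ] 54.931582007217834 0.0 (np.float64(-42.34323575905365), np.float64(81.77925936561995))
-33.0 0.00 0.04 -0.04 0 0 0 0; 0.00 0.04 -0.03 0 0 0 0; 0.00 0.05 -0.04 0 0 0 0; 0.00 0.04 -0.04 0 0 0 0; 0.00 0.04 -0.03 0 0 0 0; 0.00 0.05 -0.03 0 0 0 0; 0.00 0.04 -0.04 0 0 0 0; 0.00 0.05 -0.03 0 0 0 0; 0.00 0.04 -0.03 0 0 0 0; 0.00 0.05 -0.03 0 0 0 0
-23.0 0.00 0.05 -0.03 0 0 0 0; 0.00 0.04 -0.03 0 0 0 0; 0.00 0.05 -0.03 0 0 0 0; 0.00 0.05 -0.03 0 0 0 0; 0.00 0.05 -0.02 0 0 0 0; 0.00 0.05 -0.03 0 0 0 0; 0.00 0.05 -0.02 0 0 0 0; 0.00 0.05 -0.03 0 0 0 0; 0.00 0.05 -0.02 0 0 0 0; 0.00 0.05 -0.02 0 0 0 0
-13.0 0.00 0.05 -0.03 0 0 0 0; 0.00 0.06 -0.02 0 0 0 0; 0.00 0.05 -0.02 0 0 0 0; 0.00 0.05 -0.01 0 0 0 0; 0.00 0.05 -0.02 0 0 0 0; 0.00 0.06 -0.02 0 0 0 0; 0.00 0.05 -0.01 0 0 0 0; 0.00 0.06 -0.02 0 0 0 0; 0.00 0.05 -0.01 0 0 0 0; 0.00 0.05 -0.02 0 0 0 0
-3.0 0.00 0.06 -0.01 0 0 0 0; 0.00 0.05 -0.01 0 0 0 0; 0.00 0.06 -0.01 0 0 0 0; 0.00 0.05 -0.01 0 0 0 0; 0.00 0.06 -0.01 0 0 0 0; 0.00 0.05 0.00 0 0 0 0; 0.00 0.06 -0.01
[... 1333 characters left out ...]
00 0.04 0.04 0 0 0 0; 0.00 0.03 0.04 0 0 0 0; 0.00 0.04 0.04 0 0 0 0; 0.00 0.03 0.05 0 0 0 0; 0.00 0.04 0.04 0 0 0 0; 0.00 0.03 0.05 0 0 0 0; 0.00 0.03 0.04 0 0 0 0; 0.00 0.03 0.05 0 0 0 0; 0.00 0.04 0.04 0 0 0 0
67.0 0.00 0.03 0.05 0 0 0 0; 0.00 0.02 0.05 0 0 0 0; 0.00 0.03 0.05 0 0 0 0; 0.00 0.03 0.05 0 0 0 0; 0.00 0.03 0.04 0 0 0 0; 0.00 0.02 0.05 0 0 0 0; 0.00 0.03 0.05 0 0 0 0; 0.00 0.02 0.05 0 0 0 0; 0.00 0.02 0.06 0 0 0 0; 0.00 0.03 0.05 0 0 0 0
77.0 0.00 0.02 0.05 0 0 0 0; 0.00 0.02 0.05 0 0 0 0; 0.00 0.02 0.05 0 0 0 0; 0.00 0.02 0.06 0 0 0 0; 0.00 0.01 0.05 0 0 0 0; 0.00 0.02 0.05 0 0 0 0; 0.00 0.02 0.06 0 0 0 0; 0.00 0.01 0.05 0 0 0 0; 0.00 0.02 0.05 0 0 0 0; 0.00 0.01 0.06 0 0 0 0
```

send_rows --commands "0 0 0 0 0 0 0; 0 0 0 0 0 0 0; 0 0 0 0 0 0 0; 0 0 0 0 0 0 0; 0 0 0 0 0 0 0; 0 0 0 0 0 0 0; 0 0.05 -0.05 0 0 0 0; 0 0.05 -0.05 0 0 0 0; 0 0.05 -0.04 0 0 0 0; 0 0.06 -0.05 0 0 0 0"

```text
t: 6.4
eef_pos: [573.6, -17.8, 407.2]
orientation: [[0.093, 0.996, -0.002], [0.996, -0.093, 0.0], [0.0, -0.002, -1.0]]
ft_force: [4.7, 0.1, -13.1]
opening: 19.1
grip_force: 30.0
```

send_rows --commands "0 0.07 -0.04 0 0 0 0; 0 0.07 -0.04 0 0 0 0; 0 0.07 -0.04 0 0 0 0; 0 0.07 -0.04 0 0 0 0; 0 0.07 -0.04 0 0 0 0; 0 0.07 -0.03 0 0 0 0; 0 0.07 -0.03 0 0 0 0; 0 0.07 -0.03 0 0 0 0; 0 0.08 -0.03 0 0 0 0; 0 0.08 -0.03 0 0 0 0"

```text
t: 7.65
eef_pos: [591.5, -19.3, 418.0]
orientation: [[0.093, 0.996, -0.001], [0.996, -0.093, -0.0], [-0.001, -0.001, -1.0]]
ft_force: [-6.3, 0.8, -3.0]
opening: 19.2
grip_force: 30.0
```

```bash
cat > f.py <<'E'
from h import *
s=bot.state(); p=s["eef_pos"]; a,r=ang(p); f=s["ft_force"]; t=np.radians(a)
print("t %.2f ang %.1f r %.1f opening %.1f  tang %.1f rad %.1f"%(s["t"],a,r,s["opening"],f@(np.cos(t)*PX-np.sin(t)*PZ),f@(np.sin(t)*PX+np.cos(t)*PZ)),p)
E
python3 f.py
```

```text
t 7.65 ang -23.6 r 80.7 opening 19.2  tang -7.1 rad -0.2 [591.49011892 -19.32903527 417.95377886]
```

send_rows --commands "0 0.05 -0.02 0 0 0 0; 0 0.05 -0.02 0 0 0 0; 0 0.05 -0.02 0 0 0 0; 0 0.05 -0.02 0 0 0 0; 0 0.05 -0.02 0 0 0 0; 0 0.05 -0.02 0 0 0 0; 0 0.05 -0.02 0 0 0 0; 0 0.06 -0.01 0 0 0 0; 0 0.06 -0.01 0 0 0 0; 0 0.06 -0.01 0 0 0 0"

```text
t: 8.9
eef_pos: [603.8, -20.3, 422.0]
orientation: [[0.093, 0.996, -0.005], [0.996, -0.093, -0.001], [-0.001, -0.005, -1.0]]
ft_force: [-10.0, 0.2, -0.5]
opening: 19.2
grip_force: 30.0
```

```bash
python3 f.py
```

```text
t 8.90 ang -14.4 r 80.6 opening 19.2  tang -9.8 rad 2.0 [603.79856552 -20.32541825 422.04330076]
```

send_rows --commands "0 0.04 -0.01 0 0 0 0; 0 0.04 -0.01 0 0 0 0; 0 0.04 -0.01 0 0 0 0; 0 0.04 -0.01 0 0 0 0; 0 0.04 -0.01 0 0 0 0; 0 0.04 -0.01 0 0 0 0; 0 0.05 -0.01 0 0 0 0; 0 0.05 0 0 0 0 0; 0 0.05 0 0 0 0 0; 0 0.05 0 0 0 0 0"

```text
t: 10.15
eef_pos: [614.6, -21.3, 424.1]
orientation: [[0.093, 0.996, -0.005], [0.996, -0.093, -0.001], [-0.001, -0.005, -1.0]]
ft_force: [-11.0, -0.1, 0.4]
opening: 18.9
grip_force: 30.0
```

```bash
python3 f.py
```

```text
t 10.15 ang -6.5 r 80.7 opening 18.9  tang -10.9 rad 1.7 [614.63603405 -21.32368803 424.13205976]
```

send_rows --commands "0 0.04 0 0 0 0 0; 0 0.04 0 0 0 0 0; 0 0.04 0 0 0 0 0; 0 0.04 0 0 0 0 0; 0 0.04 0 0 0 0 0; 0 0.05 0 0 0 0 0; 0 0.05 0 0 0 0 0; 0 0.05 0 0 0 0 0; 0 0.05 0 0 0 0 0; 0 0.05 0 0 0 0 0"

```text
t: 11.4
eef_pos: [626.2, -22.4, 424.7]
orientation: [[0.093, 0.996, -0.003], [0.996, -0.093, -0.001], [-0.001, -0.003, -1.0]]
ft_force: [-10.3, 0.3, 1.6]
opening: 19.1
grip_force: 30.0
```

```bash
python3 f.py
```

```text
t 11.40 ang 1.8 r 80.8 opening 19.1  tang -10.3 rad 1.3 [626.20100634 -22.38737062 424.73072357]
```

send_rows --commands "0 0.04 0 0 0 0 0; 0 0.05 0 0 0 0 0; 0 0.04 0 0 0 0 0; 0 0.05 0 0 0 0 0; 0 0.04 0 0 0 0 0; 0 0.05 0.01 0 0 0 0; 0 0.04 0.01 0 0 0 0; 0 0.05 0.01 0 0 0 0; 0 0.04 0.01 0 0 0 0; 0 0.04 0.01 0 0 0 0"

```text
t: 12.65
eef_pos: [637.6, -23.5, 423.5]
orientation: [[0.093, 0.996, -0.001], [0.996, -0.093, -0.0], [-0.001, -0.001, -1.0]]
ft_force: [-8.0, -0.4, 0.6]
opening: 19.4
grip_force: 30.0
```

```bash
python3 f.py
```

```text
t 12.65 ang 9.9 r 80.8 opening 19.4  tang -7.9 rad -0.8 [637.61651422 -23.54570315 423.54972062]
```

send_rows --commands "0 0.04 0.01 0 0 0 0; 0 0.04 0.01 0 0 0 0; 0 0.04 0.01 0 0 0 0; 0 0.05 0.01 0 0 0 0; 0 0.04 0.01 0 0 0 0; 0 0.05 0.01 0 0 0 0; 0 0.04 0.01 0 0 0 0; 0 0.05 0.01 0 0 0 0; 0 0.04 0.02 0 0 0 0; 0 0.04 0.02 0 0 0 0"

```text
t: 13.9
eef_pos: [648.8, -24.7, 420.6]
orientation: [[0.093, 0.996, 0.001], [0.996, -0.093, -0.0], [-0.0, 0.001, -1.0]]
ft_force: [-5.4, 1.1, -0.9]
opening: 19.1
grip_force: 30.0
```

```bash
python3 f.py
```

```text
t 13.90 ang 18.2 r 80.6 opening 19.1  tang -5.0 rad -2.5 [648.82191965 -24.6646072  420.57303222]
```

send_rows --commands "0 0.05 0.02 0 0 0 0; 0 0.05 0.02 0 0 0 0; 0 0.05 0.02 0 0 0 0; 0 0.05 0.02 0 0 0 0; 0 0.05 0.02 0 0 0 0; 0 0.05 0.03 0 0 0 0; 0 0.05 0.03 0 0 0 0; 0 0.05 0.03 0 0 0 0; 0 0.05 0.03 0 0 0 0; 0 0.05 0.03 0 0 0 0"

```text
t: 15.15
eef_pos: [662.2, -25.9, 414.1]
orientation: [[0.093, 0.996, 0.005], [0.996, -0.093, -0.0], [0.0, 0.005, -1.0]]
ft_force: [0.2, 0.6, 5.8]
opening: 19.6
grip_force: 30.0
```

```bash
python3 f.py
```

```text
t 15.15 ang 28.9 r 80.0 opening 19.6  tang -2.7 rad 5.1 [662.19494291 -25.93029258 414.07730173]
```

send_rows --commands "0 0.05 0.03 0 0 0 0; 0 0.05 0.02 0 0 0 0; 0 0 0 0 0 0 0; 0 0 0 0 0 0 0.7; 0 0 0 0 0 0 0.7; 0 0 0 0 0 0 0.7; 0 0 0 0 0 0 0.7; 0 0 0 0 0 0 0.7; 0 0 0 0 0 0 0.7; 0 0 -0.3 0 0 0 0.7"

```text
t: 16.4
eef_pos: [663.6, -26.2, 418.6]
orientation: [[0.093, 0.996, -0.001], [0.996, -0.093, -0.0], [-0.0, -0.001, -1.0]]
ft_force: [-0.2, 0.3, -0.9]
opening: 60.9
grip_force: 0.0
```

```bash
python3 - <<'E'
from h import *
s=bot.state(); p=s["eef_pos"]; print(p,s["opening"],s["ft_force"])
# up, then to above pad with tool y along PY (turn), fingers closed
q1=p+[0,0,130]
R2=toolR(-PY); R2b=toolR(PY); print(np.round(Ro.from_matrix(s["orientation"].T@R2).as_rotvec(),2),np.round(Ro.from_matrix(s["orientation"].T@R2b).as_rotvec(),2))
print(press(-164,0,48))
E
```

```text
[663.55312455 -26.24957043 418.6414712 ] 60.91074596130389 [-0.23570669  0.25670611 -0.9290349 ]
[-0.    0.    1.57] [-0.   -0.   -1.57]
[ 434.9011495  -152.45122366   48.        ]
```

```bash
python3 - <<'E'
from h import *
E=np.load("w1.npz")["extrinsics"]; R=toolR(PX); p=np.array([571.7,-13.2,512.1])
print("cam in tool",R.T@(E[:3,3]-p), R.T@E[:3,:3])
s=bot.state(); print(s["joint_pos"])
# 20 rows: up 110 in 5, then to above pad
p0=s["eef_pos"]+[0,0,125]; T=press(-164,0,48+182.2+80)
rows(T,toolR(-PY),20,0,p0=p0)
E
```

```text
cam in tool [72.60493997 -0.59692987 20.19734785] [[ 3.05502780e-03 -9.63123463e-01 -2.69042490e-01]
 [ 9.99995104e-01  3.12449822e-03  1.69992870e-04]
 [ 6.76898659e-04 -2.69041692e-01  9.63128293e-01]]
[ 0.47831336  0.41751513 -0.65523681  1.37256009  0.25192942  1.43646619
 -0.2618328 ]
-0.29 -0.43 0.47 0 0 0.523 0; -0.33 -0.41 0.46 -0.001 0.001 0.524 0; -0.36 -0.38 0.47 0 0 0.523 0; -0.38 -0.35 0.47 0 0.001 0.524 0; -0.42 -0.32 0.47 0 0 0.523 0; -0.43 -0.28 0.46 -0.001 0 0.524 0; -0.46 -0.26 0.47 0 0.001 0.523 0; -0.48 -0.21 0.47 0 0 0.524 0; -0.49 -0.18 0.47 0 0 0.523 0; -0.5 -0.13 0.46 -0.001 0.001 0.523 0 

-0.51 -0.1 0.47 0 0 0.524 0; -0.52 -0.06 0.47 0 0.001 0.523 0; -0.53 -0.01 0.46 0 0 0.524 0; -0.52 0.02 0.47 -0.001 0.001 0.523 0; -0.52 0.07 0.47 0 0 0.524 0; -0.51 0.1 0.47 0 0 0.523 0; -0.5 0.15 0.46 -0.001 0.001 0.524 0; -0.49 0.18 0.47 0 0 0.523 0; -0.47 0.22 0.47 0 0 0.523 0; -0.45 0.26 0.46 0 0.001 0.524 0
```

```bash
python3 - <<'E'
from h import *
s=bot.state(); p0=s["eef_pos"]+[0,0,120]; T=press(-164,0,0); T[2]=p0[2]
print(p0); rows(T,toolR(-PY),14,0,p0=p0)
E
```

```text
[663.55312455 -26.24957043 538.6414712 ]
-0.42 -0.62 0 0 0.001 0.748 0; -0.49 -0.56 0 -0.001 0 0.748 0; -0.54 -0.51 0 0 0.001 0.747 0; -0.6 -0.45 0 -0.001 0 0.748 0; -0.65 -0.37 0 0 0.001 0.748 0; -0.68 -0.3 0 0 0 0.748 0; -0.71 -0.22 0 -0.001 0.001 0.747 0; -0.74 -0.14 0 0 0 0.748 0; -0.74 -0.06 0.01 0 0.001 0.748 0; -0.75 0.03 0 -0.001 0.001 0.748 0 

-0.73 0.11 0 0 0 0.748 0; -0.72 0.19 0 -0.001 0.001 0.747 0; -0.7 0.28 0 0 0 0.748 0; -0.66 0.34 0 0 0.001 0.748 0
```

send_rows --commands "0 0 -0.8 0 0 0 0.7; 0 0 -1 0 0 0 0.7; 0 0 -1 0 0 0 0.7; 0 0 -1 0 0 0 0.3; 0 0 -1 0 0 0 0; -0.42 -0.62 0 0 0 0.748 0; -0.49 -0.56 0 0 0 0.748 0; -0.54 -0.51 0 0 0 0.748 0; -0.6 -0.45 0 0 0 0.748 0; -0.65 -0.37 0 0 0 0.748 0"

```text
t: 17.65
eef_pos: [581.3, -71.1, 541.0]
orientation: [[0.611, 0.792, 0.002], [0.792, -0.611, -0.0], [0.001, 0.002, -1.0]]
ft_force: [0.4, 0.0, -0.2]
opening: 2.5
grip_force: 0.0
```

send_rows --commands "-0.68 -0.3 0 0 0 0.748 0; -0.71 -0.22 0 0 0 0.748 0; -0.74 -0.14 0 0 0 0.748 0; -0.74 -0.06 0 0 0 0.748 0; -0.75 0.03 0 0 0 0.748 0; -0.73 0.11 0 0 0 0.748 0; -0.72 0.19 0.2 0 0 0.748 0; -0.7 0.28 0.6 0 0 0.748 0; -0.66 0.34 1 0 0 0.748 0; 0 0 1 0 0 0 0"

```text
t: 18.9
eef_pos: [434.3, -152.7, 470.5]
orientation: [[0.995, -0.095, 0.003], [-0.095, -0.995, -0.002], [0.003, 0.002, -1.0]]
ft_force: [0.5, -0.0, 0.5]
opening: 0.3
grip_force: 0.0
```

```bash
python3 - <<'E'
from h import *
s=bot.state(); print(s["eef_pos"],s["joint_pos"],s["opening"],s["ft_force"])
rows(press(-164,0,60+182.2),toolR(-PY),10,0)
c=snap("wrist"); cv2.imwrite("pics/w2.png",c["image"]); np.savez("w2.npz",**{k:np.array(v) for k,v in c.items()})
P=xyz(c); L=(P-O)@np.stack([PX,PY,PZ],1); q=L.reshape(-1,3)
k=(q[:,0]>-180)&(q[:,0]<-150)&(abs(q[:,1])<40)&(q[:,2]>35)&(q[:,2]<60)
if k.sum(): print("pad",k.sum(),np.round(np.percentile(q[k],[2,50,98],axis=0),1).tolist())
k=(abs(q[:,0]+80)<45)&(abs(q[:,1])<45)&(q[:,2]>112)&(q[:,2]<135)
if k.sum(): print("rim",k.sum(),np.round(np.percentile(q[k],[1,50,99],axis=0),1).tolist())
E
```

```text
[ 434.27303303 -152.65065735  470.45589542] [ 0.74378368 -0.10264306 -0.42558847  1.77839344 -0.04108618  1.4536708
 -1.34128722] 0.3211963578510888 [ 4.84581638e-01 -1.31469875e-05  5.33206035e-01]
0 0 0.91 0.001 -0.002 -0.002 0; 0 -0.01 0.92 0.002 -0.002 -0.002 0; 0 0 0.91 0.001 -0.001 -0.002 0; 0 0 0.91 0.002 -0.002 -0.002 0; 0 0 0.92 0.001 -0.002 -0.001 0; 0 -0.01 0.91 0.002 -0.002 -0.002 0; 0 0 0.91 0.001 -0.002 -0.002 0; 0.01 0 0.91 0.002 -0.002 -0.002 0; 0 0 0.92 0.001 -0.001 -0.002 0; 0 0 0.91 0.002 -0.002 -0.002 0 

pad 492 [[-173.6, -15.6, 46.3], [-162.2, -1.0, 48.0], [-150.2, 13.6, 49.9]]
rim 633 [[-105.9, -23.8, 112.9], [-75.7, -0.4, 120.1], [-56.3, 21.8, 121.9]]
```

View pics/w2.png

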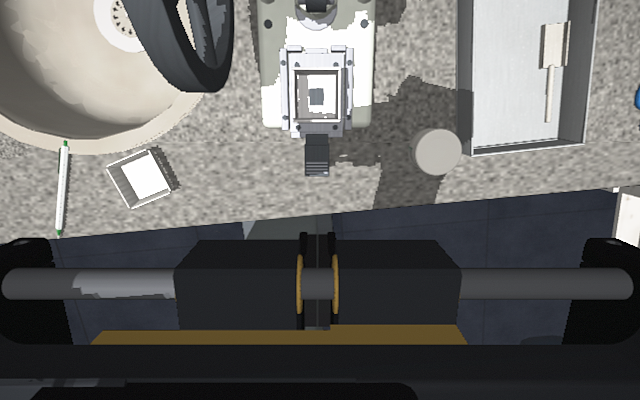

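The wrist view shows the pad at (317,155), the box rim at (318,90), the tray with the scoop at right (555,70) and the jar at (437,150); the closed fingers line up with the pad.

send_rows --commands "0 0 1 0 0 0 0; 0 0 1 0 0 0 0; 0 0 1 0 0 0 0; 0 0 1 0 0 0 0; 0 0 1 0 0 0 0; 0 0 1 0 0 0 0; 0 0 1 0 0 0 0; 0 0 1 0 0 0 0; 0 0 0.9 0 0 0 0; 0 0 0.4 0 0 0 0"

```text
t: 20.2
eef_pos: [435.7, -152.1, 236.9]
orientation: [[0.996, -0.092, 0.0], [-0.092, -0.996, 0.0], [0.0, -0.0, -1.0]]
ft_force: [-0.5, 0.5, -0.2]
opening: 0.2
grip_force: 0.0
```

send_rows --commands "0 0 0.08 0 0 0 0; 0 0 0.08 0 0 0 0; 0 0 0.08 0 0 0 0; 0 0 0.08 0 0 0 0; 0 0 0.08 0 0 0 0; 0 0 0.08 0 0 0 0; 0 0 0.08 0 0 0 0; 0 0 0 0 0 0 0; 0 0 0 0 0 0 0; 0 0 0 0 0 0 0"

```text
t: 21.45
eef_pos: [433.5, -152.3, 222.4]
orientation: [[0.996, -0.093, -0.005], [-0.093, -0.996, 0.0], [-0.005, 0.0, -1.0]]
ft_force: [-6.4, 1.4, 7.4]
opening: 0.5
grip_force: 4.1
```

```bash
python3 - <<'E'
from h import *
s=bot.state(); print(s["eef_pos"],s["eef_pos"][2]-182.2,s["ft_force"])
for n in("scene","side"):
    q=(xyz(snap(n))-O)@np.stack([PX,PY,PZ],1); q=q.reshape(-1,3)
    k=(abs(q[:,0]+78)<45)&(abs(q[:,1])<40)&(q[:,2]>112)&(q[:,2]<145)
    print("rim",k.sum(),np.round(np.percentile(q[k],[1,50,99],axis=0),1).tolist())
E
```

```text
[ 433.52183908 -152.29883245  222.39668489] 40.196684892724335 [-6.37984399  1.39570077  7.36936878]
rim 371 [[-96.5, -24.3, 112.1], [-76.2, 2.1, 121.6], [-44.7, 23.3, 133.7]]
rim 255 [[-95.7, -25.8, 112.1], [-72.3, -5.5, 121.8], [-44.5, 24.3, 134.2]]
```

```bash
python3 - <<'E'
from h import *
s=bot.state(); t=np.radians(37); R=toolR(-PY,t); print(s["joint_pos"])
p0=s["eef_pos"]+[0,0,100]; T=press(-86,-1,119+80)-164*R[:,2]; print(T,np.hypot(T[0],T[1]))
rows(T,R,10,.75,p0=p0,R0=toolR(-PY))
E
```

```text
[ 0.71336647  0.12620462 -0.4527875   2.09268444  0.06950588  0.94151343
 -1.44169279]
[ 414.19960387 -151.53509299  329.97622365] 441.0489726288732
-0.08 0 -0.03 0 0.431 0 0.75; -0.07 0.01 -0.04 0 0.43 0 0.75; -0.08 0 -0.04 0 0.431 0 0.75; -0.07 0.01 -0.04 0 0.43 0 0.75; -0.06 0 -0.05 0 0.431 0 0.75; -0.07 0.01 -0.05 0 0.43 0 0.75; -0.06 0 -0.06 0 0.431 0 0.75; -0.05 0 -0.06 0 0.43 0 0.75; -0.06 0.01 -0.06 0 0.431 0 0.75; -0.04 0 -0.07 0 0.43 0 0.75
```

send_rows --commands "0 0 -0.3 0 0 0 0; 0 0 -0.3 0 0 0 0; 0 0 -0.4 0 0 0 0; 0 0 -0.5 0 0 0 0; 0 0 -0.5 0 0 0 0; 0 0 -0.5 0 0 0 0.3; 0 0 -0.5 0 0 0 0.75; 0 0 -0.5 0 0 0 0.75; 0 0 -0.5 0 0 0 0.75; 0 0 0 0 0 0 0.75"

```text
t: 22.8
eef_pos: [435.5, -152.3, 323.7]
orientation: [[0.996, -0.093, 0.002], [-0.093, -0.996, -0.001], [0.002, 0.001, -1.0]]
ft_force: [0.4, -0.5, 0.4]
opening: 42.5
grip_force: 0.0
```

send_rows --commands "-0.08 0 -0.03 0 0.431 0 0.75; -0.07 0.01 -0.04 0 0.431 0 0.75; -0.08 0 -0.04 0 0.431 0 0.75; -0.07 0.01 -0.04 0 0.431 0 0.75; -0.06 0 -0.05 0 0.431 0 0.75; -0.07 0.01 -0.05 0 0.431 0 0.75; -0.06 0 -0.06 0 0.431 0 0.75; -0.05 0 -0.06 0 0.431 0 0.75; -0.06 0.01 -0.06 0 0.431 0 0.75; -0.04 0 -0.07 0 0.431 0 0.75"

```text
t: 24.05
eef_pos: [415.4, -151.4, 329.5]
orientation: [[0.794, -0.093, 0.6], [-0.074, -0.996, -0.056], [0.603, -0.0, -0.798]]
ft_force: [0.8, 0.3, -0.0]
opening: 64.9
grip_force: 0.0
```

```bash
python3 - <<'E'
from h import *
s=bot.state(); t=np.radians(37); R=toolR(-PY,t); p=s["eef_pos"]; print(p,s["joint_pos"],s["opening"])
g=p+164*s["orientation"][:,2]; print("grasp press",(g-O)@np.stack([PX,PY,PZ],1),"tilt",np.degrees(np.arccos(-s["orientation"][2,2])))
c=snap("wrist"); cv2.imwrite("pics/w3.png",c["image"])
P=xyz(c); q=((P-O)@np.stack([PX,PY,PZ],1)).reshape(-1,3)
k=(abs(q[:,0]+75)<45)&(abs(q[:,1])<36)&(q[:,2]>118)&(q[:,2]<145)
if k.sum(): print("rim",k.sum(),np.round(np.percentile(q[k],[1,50,99],axis=0),1).tolist())
rows(press(-86,0,118)-164*R[:,2],R,10,.75)
E
```

```text
[ 415.38779822 -151.40410227  329.47577668] [ 0.67154939 -0.27767978 -0.27358619  2.28696557 -0.4937794   0.54420987
 -0.92979179] 64.92081628778355
grasp press [-84.6270638   -0.80718614 198.65196463] tilt 37.08838725453485
rim 923 [[-96.0, -23.8, 118.2], [-58.2, -1.0, 123.3], [-44.8, 21.6, 128.5]]
-0.2 0 0.25 0 -0.002 -0.001 0.75; -0.19 -0.01 0.26 0.001 -0.002 0 0.75; -0.2 0 0.25 0 -0.002 -0.001 0.75; -0.19 0 0.26 0.001 -0.002 -0.001 0.75; -0.2 -0.01 0.25 0 -0.002 0 0.75; -0.19 0 0.26 0 -0.002 -0.001 0.75; -0.2 -0.01 0.25 0.001 -0.001 -0.001 0.75; -0.19 0 0.25 0 -0.002 0 0.75; -0.2 0 0.26 0.001 -0.002 -0.001 0.75; -0.19 -0.01 0.25 0 -0.002 -0.001 0.75
```

View pics/w3.png

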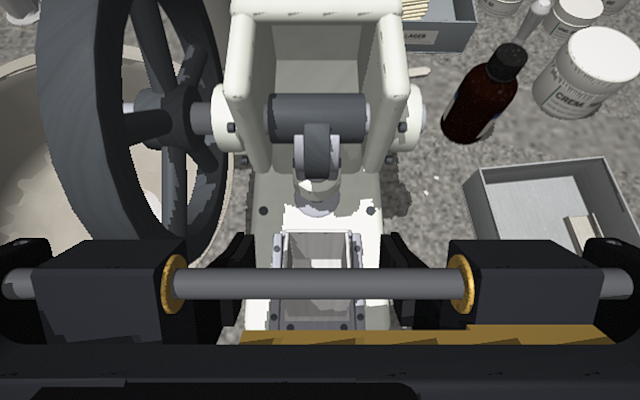

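The wrist view shows the box rim at (318,255) between the fingers, the wheel clear at left, and the eccentric strap hanging below the shaft at (317,150).

send_rows --commands "-0.2 0 0.25 0 0 0 0.85; -0.19 0 0.26 0 0 0 0.85; -0.2 0 0.25 0 0 0 0.85; -0.19 -0.01 0.26 0 0 0 0.85; -0.2 0 0.25 0 0 0 0.85; -0.19 -0.01 0.26 0 0 0 0.85; -0.2 0 0.25 0 0 0 0.85; -0.19 -0.01 0.25 0 0 0 0.85; -0.2 0 0.26 0 0 0 0.85; -0.19 0 0.25 0 0 0 0.85"

```text
t: 25.35
eef_pos: [415.2, -150.6, 249.5]
orientation: [[0.795, -0.093, 0.6], [-0.074, -0.996, -0.056], [0.602, 0.0, -0.798]]
ft_force: [0.8, 0.4, 0.0]
opening: 73.9
grip_force: 0.0
```

```bash
python3 - <<'E'
from h import *
s=bot.state(); p=s["eef_pos"]; print(p,s["joint_pos"],s["opening"],s["ft_force"])
g=p+164*s["orientation"][:,2]; print("grasp press",(g-O)@np.stack([PX,PY,PZ],1),"tilt",np.degrees(np.arccos(-s["orientation"][2,2])))
c=snap("wrist")
P=xyz(c); q=((P-O)@np.stack([PX,PY,PZ],1)).reshape(-1,3)
k=(abs(q[:,1])<9)&(abs(q[:,0]-8)<40)&(q[:,2]>125)&(q[:,2]<215); e=q[k]
o=np.argsort(e[:,2]); e=e[o]
for z in range(125,215,5):
    m=(abs(e[:,2]-z)<2.5)
    if m.sum()>3: print(z,m.sum(),np.round(np.percentile(e[m,0],[10,50,90]),1))
E
```

```text
[ 415.1927846  -150.6387865   249.47436262] [ 0.60613352 -0.15105087 -0.23807244  2.37633343 -0.61839587  0.33985234
 -0.77736173] 73.93776877708112 [0.7564404  0.4434833  0.00668462]
grasp press [-8.50036568e+01 -8.03107027e-02  1.18566175e+02] tilt 37.03947804604726
125 51 [0.1 1.2 1.7]
130 15 [-0.3  0.3  1. ]
135 5 [1.3 1.5 2.5]
150 17 [-17.9 -17.7 -11. ]
155 164 [-19.5 -18.8 -18.1]
160 213 [-20.9 -20.2 -15.7]
165 371 [-21.  -20.4 -15.9]
170 460 [-20.7 -20.  -15.5]
175 637 [-19.4 -18.2 -13.8]
180 842 [-17.2 -15.3 -10.5]
185 1095 [-13.1 -10.5  -6.2]
190 925 [-7.2 -4.1 -1.4]
```

send_rows --commands "0 0 0 0 0 0 0; 0 0 0 0 0 0 0; 0 0 0 0 0 0 0; 0 0 0 0 0 0 0; 0 0 0 0 0 0 0; 0 0 0 0 0 0 0; 0.06 0 -0.08 0 0 0 0; 0.12 0 -0.16 0 0 0 0; 0.18 0 -0.24 0 0 0 0; 0.18 0 -0.24 0 0 0 0"

```text
t: 26.65
eef_pos: [415.1, -150.7, 273.1]
orientation: [[0.795, -0.093, 0.6], [-0.074, -0.996, -0.056], [0.602, 0.0, -0.798]]
ft_force: [0.4, 0.0, -1.2]
opening: 45.6
grip_force: 30.0
```

```bash
python3 - <<'E'
from h import *
s=bot.state(); print(s["eef_pos"],s["opening"],s["grip_force"],s["ft_force"])
E
```

```text
[ 415.14033538 -150.6580342   273.10751069] 45.63530633639524 29.98816350940615 [ 0.43426301  0.03961394 -1.24332693]
```

send_rows --commands "0.18 0 -0.24 0 0 0 0; 0.18 0 -0.24 0 0 0 0; 0.2 0 -0.27 0 0 0 0; 0.2 0 -0.27 0 0 0 0; 0.2 0 -0.27 0 0 0 0; 0.2 0 -0.27 0 0 0 0; 0.2 0 -0.27 0 0 0 0; 0.2 0 -0.27 0 0 0 0; 0.2 0 -0.27 0 0 0 0; 0.1 0 -0.13 0 0 0 0"

```text
t: 27.9
eef_pos: [415.4, -151.2, 351.1]
orientation: [[0.794, -0.093, 0.6], [-0.074, -0.996, -0.057], [0.603, 0.0, -0.798]]
ft_force: [0.3, 0.2, -0.4]
opening: 45.9
grip_force: 30.0
```

```bash
python3 - <<'E'
from h import *
s=bot.state(); p=s["eef_pos"]; R0=np.array(s["orientation"]); g=p+164*R0[:,2]; print(p,g,s["ft_force"],s["joint_pos"])
for n in("scene","side"):
    c=snap(n); np.savez(n+"1.npz",**{k:np.array(v) for k,v in c.items()})
    q=xyz(c).reshape(-1,3)
    d=q-g; l=np.stack([d@PX,d@PY,d[:,2]],1)
    k=(abs(l[:,0])<75)&(abs(l[:,1])<34)&(l[:,2]<-30)&(l[:,2]>-90)
    m=l[k]; print(n,k.sum())
    for x in range(-60,75,10):
        j=abs(m[:,0]-x)<5
        if j.sum()>3: print(x,j.sum(),np.round(np.percentile(m[j,2],[5,50,95]),1),end=" | ")
    print()
    # tray rim
    k=(q[:,0]>415)&(q[:,0]<640)&(q[:,1]<-335)&(q[:,1]>-560)&(q[:,2]>42)&(q[:,2]<54); w=q[k]
    a=w[(w[:,0]>480)]; print("tray y",np.percentile(a[:,1],[1,99]),"x",np.percentile(w[w[:,1]<-350,0],[1,99]))
E
```

```text
[ 415.3543669  -151.2018426   351.10238649] [ 513.78836491 -160.4816368   220.25654798] [ 0.27796275  0.20645914 -0.4245044 ] [ 0.58949629 -0.30162467 -0.19874416  2.26116554 -0.4240606   0.58675921
 -0.99930869]
scene 691
-40 64 [-50.7 -47.8 -45.7] | -30 110 [-49.7 -43.6 -40.2] | -20 127 [-49.7 -41.2 -33.7] | -10 48 [-55.  -42.4 -32.9] | 0 51 [-57.3 -45.7 -31.7] | 10 50 [-57.7 -45.8 -31.5] | 20 52 [-58.4 -46.4 -30.9] | 30 49 [-61.  -50.2 -33.2] | 40 32 [-64.8 -54.7 -49.6] | 50 15 [-60.8 -55.5 -54.4] | 60 12 [-60.5 -51.6 -46.6] | 70 81 [-62.7 -44.8 -34.3] | 
tray y [-477.01856393 -337.08749023] x [431.48290711 601.0957101 ]
side 587
-40 25 [-49.7 -46.7 -44.6] | -30 65 [-50.2 -44.7 -39.4] | -20 81 [-53.2 -41.5 -33. ] | -10 46 [-54.6 -42.9 -31.6] | 0 45 [-55.5 -43.4 -31.8] | 10 44 [-56.4 -45.9 -32. ] | 20 47 [-61.  -48.3 -33.2] | 30 53 [-62.4 -49.8 -33.6] | 40 63 [-62.7 -54.6 -50.8] | 50 55 [-61.9 -55.6 -53.6] | 60 8 [-62.  -60.9 -51.4] | 70 55 [-67.3 -46.8 -34.8] | 
tray y [-475.42592013 -337.31056729] x [432.27617534 627.20912059]
```

```bash
python3 - <<'E'
from h import *
R=toolR(-PY,np.radians(44)); rows(np.array([530,-390,190.])-164*R[:,2],R,12,0)
E
```

```text
-0.03 0.76 0.16 0 0.067 0 0; -0.03 0.76 0.16 0 0.067 0 0; -0.03 0.75 0.16 0 0.067 0 0; -0.03 0.76 0.15 0 0.067 0 0; -0.03 0.76 0.16 0 0.067 0 0; -0.04 0.76 0.16 0 0.067 0 0; -0.04 0.76 0.16 0 0.067 0 0; -0.04 0.75 0.15 0.001 0.067 0 0; -0.04 0.76 0.16 0 0.067 0 0; -0.04 0.76 0.15 0 0.067 0 0 

-0.04 0.76 0.16 0 0.067 0 0; -0.05 0.76 0.15 0 0.067 0 0
```

send_rows --commands "-0.03 0.5 0.16 0 0.067 0 0; -0.03 0.76 0.16 0 0.067 0 0; -0.03 0.76 0.16 0 0.067 0 0; -0.03 0.76 0.16 0 0.067 0 0; -0.03 0.76 0.16 0 0.067 0 0; -0.04 0.76 0.16 0 0.067 0 0; -0.04 0.76 0.16 0 0.067 0 0; -0.04 0.76 0.15 0 0.067 0 0; -0.04 0.76 0.16 0 0.067 0 0; -0.04 0.76 0.15 0 0.067 0 0"

```text
t: 29.25
eef_pos: [416.6, -336.0, 313.7]
orientation: [[0.731, -0.093, 0.676], [-0.068, -0.996, -0.063], [0.679, 0.0, -0.734]]
ft_force: [0.7, 0.1, -1.5]
opening: 45.6
grip_force: 30.0
```

send_rows --commands "-0.04 0.76 0.16 0 0.067 0 0; -0.05 0.6 0.15 0 0.067 0 0; 0 0.43 0 0 0 0 0; 0 0 0 0 0 0 0; -0.14 0 0.14 0 0 0 0; -0.2 0 0.2 0 0 0 0; -0.2 0 0.2 0 0 0 0; -0.2 0 0.2 0 0 0 0; -0.14 0 0.14 0 0 0 0; 0 0 0 0 0 0 0"

```text
t: 30.5
eef_pos: [415.4, -380.1, 275.1]
orientation: [[0.718, -0.093, 0.69], [-0.067, -0.996, -0.064], [0.693, -0.001, -0.721]]
ft_force: [-0.2, 0.6, -1.8]
opening: 45.7
grip_force: 30.0
```

```bash
python3 - <<'E'
from h import *
s=bot.state(); p=s["eef_pos"]; R0=np.array(s["orientation"]); g=p+164*R0[:,2]; print(p,g,s["ft_force"],s["opening"],np.degrees(np.arccos(-R0[2,2])))
print("up in tool",R0.T@PZ)
for n in("scene","side"):
    c=snap(n); q=xyz(c).reshape(-1,3)
    if n=="side": cv2.imwrite("pics/s2.png",cv2.resize(c["image"][200:360,180:420],None,fx=3,fy=3))
    d=q-g; l=np.stack([d@PX,d@PY,d[:,2]],1)
    k=(abs(l[:,0])<65)&(abs(l[:,1])<34)&(l[:,2]<-35)&(l[:,2]>-75)
    m=l[k]; print(n,k.sum())
    for x in range(-60,75,10):
        j=abs(m[:,0]-x)<5
        if j.sum()>3: print(x,j.sum(),np.round(np.percentile(m[j,2],[5,50,95]),1),end=" | ")
    print()
E
```

```text
[ 415.4159837  -380.06954496  275.11275252] [ 528.61545056 -390.52685724  156.90731558] [-0.16110886  0.56313064 -1.79597037] 45.69028262224899 43.882335202939835
up in tool [ 0.69317917 -0.00081074 -0.72076486]
scene 350
-30 77 [-54.8 -50.  -43.5] | -20 49 [-52.8 -45.2 -42.2] | -10 47 [-54.2 -43.4 -35.7] | 0 31 [-56.9 -45.4 -38.2] | 10 27 [-56.  -45.9 -36.4] | 20 30 [-56.3 -46.2 -36.4] | 30 32 [-56.4 -47.5 -36.7] | 40 24 [-58.1 -48.7 -40.6] | 50 25 [-57.4 -49.1 -46.8] | 60 8 [-53.8 -50.4 -48.4] | 
side 519
-30 33 [-55.  -50.9 -45.6] | -20 52 [-52.8 -45.2 -41.8] | -10 47 [-54.6 -44.3 -37.3] | 0 46 [-55.1 -46.3 -38.1] | 10 40 [-56.3 -46.1 -35.9] | 20 47 [-56.1 -44.7 -36. ] | 30 49 [-56.2 -47.  -36. ] | 40 51 [-58.6 -48.5 -44. ] | 50 109 [-54.2 -48.7 -45.7] | 60 45 [-59.3 -52.4 -46.5] |
```

View pics/s2.png

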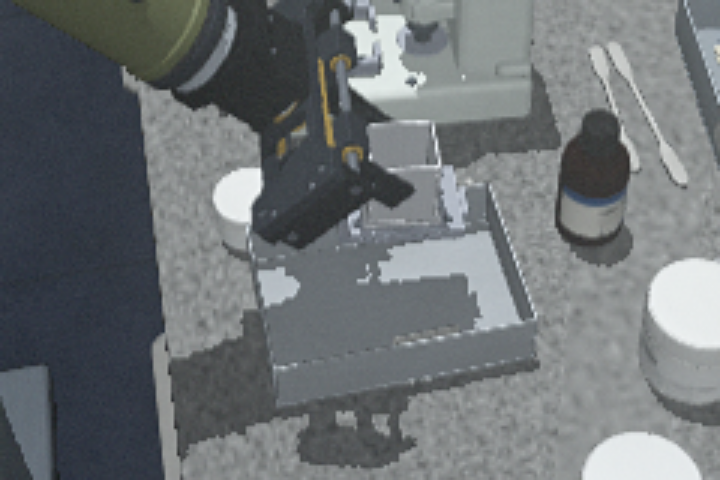

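The side crop shows the hopper level above the tray's press-side half at (400,190); the scoop at (430,335) and the jar at (240,205) are clear.

send_rows --commands "-0.2 0 0.21 0 0 0 0; -0.3 0 0.31 0 0 0 0; -0.35 0 0.36 0 0 0 0; -0.35 0 0.36 0 0 0 0; -0.35 0 0.36 0 0 0 0; -0.3 0 0.31 0 0 0 0; -0.25 0 0.26 0 0 0 0; -0.15 0 0.16 0 0 0 0; -0.1 0 0.1 0 0 0 0; 0 0 0 0 0 0 0"

```text
t: 31.85
eef_pos: [415.4, -380.2, 191.1]
orientation: [[0.717, -0.093, 0.691], [-0.067, -0.996, -0.064], [0.694, -0.0, -0.72]]
ft_force: [0.7, 1.1, -1.8]
opening: 45.9
grip_force: 30.0
```

send_rows --commands "-0.02 0 0.02 0 0 0 0; -0.02 0 0.02 0 0 0 0; -0.02 0 0.02 0 0 0 0; -0.02 0 0.02 0 0 0 0; -0.02 0 0.02 0 0 0 0; 0 0 0 0 0 0 0; 0 0 0 0 0 0 0; 0 0 0 0 0 0 0; 0 0 0 0 0 0 0; 0 0 0 0 0 0 0"

```text
t: 33.1
eef_pos: [415.3, -380.2, 187.7]
orientation: [[0.717, -0.093, 0.691], [-0.067, -0.996, -0.064], [0.694, -0.0, -0.72]]
ft_force: [0.9, 0.4, -0.8]
opening: 45.5
grip_force: 30.0
```

send_rows --commands "-0.02 0 0.02 0 0 0 0; -0.02 0 0.02 0 0 0 0; -0.02 0 0.02 0 0 0 0; -0.02 0 0.02 0 0 0 0; -0.02 0 0.02 0 0 0 0; -0.02 0 0.02 0 0 0 0; -0.02 0 0.02 0 0 0 0; -0.02 0 0.02 0 0 0 0; 0 0 0 0 0 0 0; 0 0 0 0 0 0 0"

```text
t: 34.35
eef_pos: [415.4, -380.3, 182.5]
orientation: [[0.717, -0.093, 0.691], [-0.067, -0.996, -0.064], [0.694, 0.0, -0.72]]
ft_force: [-1.4, 0.8, 2.3]
opening: 45.7
grip_force: 30.0
```

send_rows --commands "-0.02 0 0.02 0 0 0 0; -0.02 0 0.02 0 0 0 0; -0.02 0 0.02 0 0 0 0; -0.02 0 0.02 0 0 0 0; 0 0 0 0 0 0 0; 0 0 0 0 0 0 0; 0 0 0 0 0 0 0; 0 0 0 0 0 0 0; 0 0 0 0 0 0 0; 0 0 0 0 0 0 0"

```text
t: 35.6
eef_pos: [415.7, -380.9, 181.4]
orientation: [[0.714, -0.093, 0.694], [-0.066, -0.996, -0.065], [0.697, 0.0, -0.717]]
ft_force: [-7.8, 3.4, 12.1]
opening: 45.6
grip_force: 30.0
```

send_rows --commands "0.02 0 -0.02 0 0 0 0; 0.02 0 -0.02 0 0 0 0; 0 0 0 0 0 0 0.55; 0 0 0 0 0 0 0.6; 0 0 0 0 0 0 0.65; 0 0 0 0 0 0 0.65; 0 0 0 0 0 0 0.65; 0 0 0 0 0 0 0.65; 0.02 0 -0.02 0 0 0 0.65; 0.06 0 -0.06 0 0 0 0.65"

```text
t: 36.85
eef_pos: [415.2, -380.1, 183.5]
orientation: [[0.717, -0.093, 0.691], [-0.067, -0.996, -0.064], [0.694, -0.0, -0.72]]
ft_force: [-0.5, 0.5, -0.4]
opening: 56.7
grip_force: 0.0
```

send_rows --commands "0.15 0 -0.15 0 0 0 0.65; 0.3 0 -0.3 0 0 0 0.65; 0.4 0 -0.4 0 0 0 0.65; 0.5 0 -0.5 0 0 0 0.65; 0.5 0 -0.5 0 0 0 0.65; 0.5 0 -0.5 0 0 0 0.65; 0.5 0 -0.5 0 0 0 0.65; 0.5 0 -0.5 0 0 0 0.65; 0.3 0 -0.3 0 0 0 0.65; 0 0 0 0 0 0 0.65"

```text
t: 38.1
eef_pos: [417.8, -380.5, 313.5]
orientation: [[0.716, -0.093, 0.692], [-0.066, -0.996, -0.065], [0.695, 0.001, -0.719]]
ft_force: [-0.1, -1.0, -0.8]
opening: 56.4
grip_force: 0.0
```

```bash
python3 - <<'E'
from h import *
s=bot.state(); print(s["t"],s["eef_pos"],s["ft_force"],s["opening"])
for n in("scene","side"):
    c=snap(n); P=xyz(c); q=P.reshape(-1,3)
    if n=="side": cv2.imwrite("pics/s3.png",cv2.resize(c["image"][130:360,180:420],None,fx=2.6,fy=2.6))
    k=(abs(q[:,0]-535)<70)&(abs(q[:,1]+390)<40)&(q[:,2]>64)&(q[:,2]<90); r=q[k]
    if len(r)>20:
        A=np.c_[r[:,:2]-r[:,:2].mean(0),np.ones(len(r))]; top=r[r[:,2]>68]
        print(n,"rim",len(r),cv2.minAreaRect(top[:,:2].astype(np.float32)),np.percentile(r[:,2],[50,98]))
    k=(abs(q[:,0]-535)<90)&(abs(q[:,1]+390)<36)&(q[:,2]>9)&(q[:,2]<20); r=q[k]
    if len(r)>20:
        A=np.c_[r[:,:2]-r[:,:2].mean(0),np.ones(len(r))]; print(" shoe top",len(r),np.linalg.lstsq(A,r[:,2],rcond=None)[0],np.percentile(r[:,:2],[1,99],axis=0).tolist())
    q=(q-O)@np.stack([PX,PY,PZ],1); k=(abs(q[:,1]-147)<25)&(abs(q[:,0]-55)<30)&(q[:,2]>200)&(q[:,2]<300)
    print(" handle",k.sum(),np.round(np.median(q[k],0),1))
E
```

```text
38.1 [ 417.76828346 -380.54156047  313.53991434] [-0.07882837 -1.02383998 -0.79501929] 56.41265124437424
scene rim 155 ((541.79931640625, -392.3502197265625), (50.80554962158203, 50.948055267333984), 83.35717010498047) [69.75788184 74.93633832]
 shoe top 67 [-1.07080167e-02  7.88582869e-02  1.48398625e+01] [[495.62058793355664, -420.25991078368116], [624.7601857743784, -386.96386991985514]]
 handle 205 [ 46.6 148.1 255.2]
side rim 179 ((541.7025146484375, -393.5545349121094), (50.01346206665039, 49.701236724853516), 84.2473373413086) [71.00190076 75.0357568 ]
 shoe top 481 [6.54989845e-03 1.27482967e-02 1.47027681e+01] [[497.6055220567805, -425.07508515062216], [624.6932563133753, -362.1971156993611]]
 handle 85 [ 51.2 145.7 257. ]
```

View pics/s3.png

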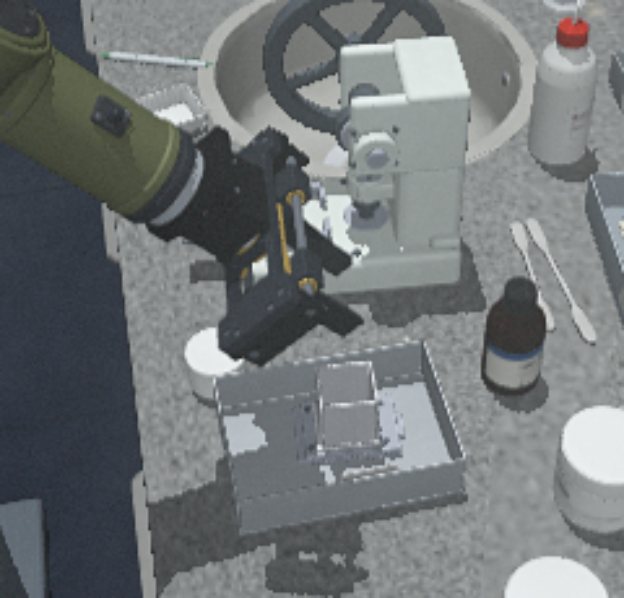

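The hopper stands flat and upright at (348,405) beside the scoop. The gripper is clear, and the handle stands where it was left.

```bash
python3 -c "
from workcell import bot
print(bot.close_job())"
```

```text
the job is handed in; nothing more can be done
None
```

I handed the job in at about 38 s, with no verdict returned. The wheel was left about 14° past full compression with the handle released, and the hopper stands flat and upright in the tray beside the scoop, with nothing else disturbed.

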